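# Push a spent coffee pod through the sprung flap of the pod caddy

## Robot

A 6-joint arm with a two-finger parallel gripper is mounted at the origin on the work surface. World frame = base frame: x ahead of the robot, y to its left, z up, the work surface at z = 0. Lengths are in m, angles in degrees, forces in N, time in s.
With the tool pointing down it reaches from about 0.375 to 0.9 m from the base axis. Payload 3.1 kg.
Tool frame: the origin (TCP) lies on the centre line of the jaws, within the pads' length; the fingertips stand 25 mm ahead of it and the grasp point (between the pads) lies 6 mm ahead of it; z points along the fingers, y is the line along which they close (so a half turn about z gives the same grasp; the last joint's range is limited). The gripper opens to 87 mm and grips with 3 to 60 N. Pads are 19 mm wide; open, the fingers measure 117 mm over their backs; the gripper's body (75 mm by 190 mm) begins 51 mm behind the grasp point.
Start: joints at [-79.899, 30.224, 82.088, -0, 67.689, -10.227], TCP at [0.217, -0.586, 0.248] pointing down, gripper open.
Joint ranges: [-176.69, 176.69], [-43.24, 126.21], [12.49, 139.97], [-82, 262], [0, 151.66], [-163.58, 163.58]. Speed limits (degrees/s): [159.86, 159.86, 180, 180, 180, 180].

## Interface

Orientations are given as a 3x3 rotation matrix whose columns are the frame's x, y, z axes.
In Python, from rig import * gives the robot as it stands.
- The arm moves only by the tool step_arm, never from a script. Its argument "steps" is a list of rows, each a list of 7 numbers: the shift along the tool's x, y, z normalised to -1 to 1, where 1 is 0.3 m, then the turn, a rotation vector about the tool's x, y, z normalised to -1 to 1, where 1 is 45 degrees, then the gripper's target within -1 to 1 (shut at 1, half-way at 0, fully open at -1). A call has 1 to 8 rows; each row is the pose to reach, as a shift and turn from the pose commanded when the call began, along the tool's axes at that moment; what a row does not reach only later rows make up. A row lasts 1/12 s, in which the tool goes at most 41.7 mm and 7.16 degrees, less where a joint would pass 70% of its speed; a pose out of reach is approached as far as the arm can. A call with a number of a shift or a turn outside -1 to 1 is refused whole. A call with a gripper value outside its range is refused whole. The fingers move at their own pace and stop on an object; the grip force is fixed at half the most. Time passes only in rows, so rows that repeat a pose let the fingers close. It gives the time, the measured TCP pose, the force, the opening and the grip force at its end, in the units of the state.
- read_state(): the state, without advancing time (a new reading comes with each control period).
- capture(name): name is "scene" or "side" or "wrist"; returns a dict with "image" (400x640x3 uint8, red, green, blue), "vertical_fov" (degrees; the focal length in pixels is half the picture's height over the tangent of half this angle, whatever the lens; pixels are square), "cx", "cy" (the principal point, pixels), "world_from_camera" (4x4, takes a point from camera to world coordinates); the wrist camera has in their place "T_tool_cam" (4x4, takes a point from camera to tool coordinates, whose origin is the TCP and whose axes are the flange's). Camera axes: x right, y down, z forward; pixel columns grow to the right and rows downward; lengths in m; the calibration is good to about 2 mm. A picture is of the moment at which its call begins: read the wrist's pose just before it. There is no depth.
- hand_in(): hands the job in; it is judged then, once.
The state is a dict: "time_s": time; "joint_positions": joint angles; "qvel": joint speeds; "tau": joint torques, N m; "position": TCP position; "tcp_rot": TCP orientation; "force": force on the tool from outside, world axes, zero at the start; "moment": the same for the moment, N m; "opening": opening from 0.0 (shut) to 1.0 (fully open); "grasp_force": force on a finger pad.
Only numpy, scipy, OpenCV 4.12 (cv2) and the standard library are available. Lean on these libraries where they do the work, as an engineer would, in place of code of your own. Each camera call takes 0.05 s, during which the arm holds its last target. There are 200 camera calls.

## Task

Push the caddy's self-closing flap open with one finger and, while that finger keeps it open, push the spent coffee pod along the caddy's shelf with the other finger until it drops in through the opening; then draw back so that the flap swings shut behind it. Open the flap before the pod gets to the drop edge, do not use the pod to shove the flap, and do not lift the pod off the shelf. Leave the other things on the table where they are.

Things in the scene. Friction and masses are not known exactly. Their poses are not given: they have to be found in the camera images.
- caddy: Fixed wooden collecting caddy, 247 mm long (x), 92 wide (y), 161 high. Origin on the table below the drop edge, mid-width; +x is the horizontal push direction, z up. Steel shelf: top 95 above the table, x = -125 to the drop edge x = 0, front end open, side rails 12 high at y = -42 and 42. From x = 0 to 118 an open well, floor 5 above the table, roofed by the sloping flap between thin cheeks.
- drop_edge (a point): Middle of the shelf's drop edge: caddy x = 0, y = 0, z = 95 mm. A pod falls once its centre is past it. Nothing overhangs shelf or flap.
- flap (a joint): Flap angle, rad: 0 shut, grows as it is pushed in (vertical at 1.03, stop 1.25). A plate 112 mm long, 78 wide, 4 thick; shut, it slopes down from the hinge to its free edge beside the drop edge. Pushed in caddy +x near shelf level, the free edge swings down and away into the well. A spring always shuts it: 1 to 4 N at a fingertip.
- hinge (a point): Middle of the flap's hinge line, fixed, at caddy x = 100, z = 153 mm; the line runs along caddy y (bar 8 thick). A finger pointing down with its tip 10 above the shelf meets the shut flap at x = 15 to 20 and may go on until its front is at x = 85. Behind the hinge is a roof 161 above the table.
- flap_edge (a point): Middle of the flap's free edge, moving with it; shut: caddy x = 4, z = 95 mm. One straight push does the job: two fingers pointing down, in line along caddy x, 60 to 85 apart, pod standing between them; the front finger opens the flap (0.1 to 0.9 rad on the way), the rear one pushes the pod.
- pod: The spent coffee pod, loose on the shelf: bare metal, like a small upturned cup, 30 high, flange 42 across at the bottom, sides tapering from 37 to 31 across; 15 to 40 g. Origin at the centre of its underside, z up out of the narrow end. It starts on the shelf 52 to 85 before the drop edge, up to 8 off the middle. It falls once its centre is past the edge.
- pod_center (a point): Point on the pod's axis 13 above its underside.
- bowl: Bystander: grey stoneware bowl, 150 across, 70 high; origin under its centre.
- fork: Bystander: steel fork, about 180 long along its x, lying flat.
- rolling_pin: Bystander: short beech rolling pin, 300 long along its x, 44 thick; origin on the table under its middle.
- mould: Bystander: fluted red plastic mould, upside down, 80 across, 46 high; stands beside the caddy.
- tin: Bystander: squat metal tin with a twist-lock lid and rubber ring, 84 across, 72 high; stands beside the caddy.
- mug: Bystander: white mug, 80 across, 90 high.
Not all that is in view belongs to the job. There is more than one size of the pod; the one meant has the size given above.

How it is judged:
By the outcome, as a careful person would: the job done as asked, in the order asked, and still so for the second after the job is handed in, with the robot touching nothing.
It also fails if it takes over 35 s, if anything falls off the work surface, if the arm or the gripper's body presses on something with over 40 N, if the wrist force passes 120 N, or if a joint passes its speed limit or range.

## Working session

There is one attempt and no reset: what is moved stays moved. The work goes in short steps, Python scripts to look and compute and a tool call to move; the robot and the scene stay as the last step left them, time stands still between calls to the robot, and variables do not carry over. Pictures are saved under pics/ and viewed, at most 10 in all, crops included, and the job is handed in when it is done.

Besides the shell and the picture viewer there is one more tool, called as name([rows], argument=value, ...), one row to a line, values as JSON. step_arm: Moves the arm, as the interface text tells. Scaled input: -1 to 1 covers 0.3 m each way for a shift and 45 degrees each way for a turn. Its arguments: {"type":"object","properties":{"steps":{"type":"array"}},"required":["steps"]}

```bash
mkdir -p pics
python3 - <<'E'
from rig import *
import cv2,numpy as np,pickle
s=read_state(); print(s)
d={}
for n in("scene","side","wrist"):
    c=capture(n); d[n]=c; print(n,{k:np.round(v,4).tolist() if k!='vertical_fov' else v for k,v in c.items() if k!='image'})
    cv2.imwrite(f"pics/{n}0.png",c["image"][:,:,::-1])
pickle.dump((s,d),open("d0.pkl","wb"))
E
```

```text
{'time_s': 0.0, 'joint_positions': array([-7.98989639e+01,  3.02775539e+01,  8.21564013e+01, -2.27556842e-03,
        6.76892483e+01, -1.02281722e+01]), 'qvel': array([-0.0182226 ,  0.10519608, -0.00623959,  0.06469838, -0.05167704,
       -0.04008768]), 'tau': array([-1.20392549e-03, -4.40050864e+01, -1.76591563e+01,  6.32253173e-02,
        5.84886339e-02, -1.75032460e-04]), 'position': array([ 0.21702101, -0.58538511,  0.24658664]), 'tcp_rot': array([[ 9.37706771e-01,  3.47427461e-01, -4.13303661e-04],
       [ 3.47427535e-01, -9.37704460e-01,  2.11053112e-03],
       [ 3.45699783e-04, -2.12265240e-03, -9.99997687e-01]]), 'force': array([ 0.41767551,  0.65510837, -0.82707029]), 'moment': array([0.01480051, 0.01060899, 0.01586399]), 'grasp_force': 0.0, 'opening': 1.0008525721820405}
scene {'vertical_fov': 43.32836231628688, 'cx': 319.2684, 'cy': 198.7542, 'world_from_camera': [[0.7922, 0.3601, -0.4928, 1.2445], [0.6102, -0.4833, 0.6278, -0.9056], [-0.0121, -0.798, -0.6025, 0.9749], [0.0, 0.0, 0.0, 1.0]]}
side {'vertical_fov': 55.71376787794214, 'cx': 316.7453, 'cy': 194.4963, 'world_from_camera': [[-0.9823, -0.1424, 0.122, 0.4145], [-0.1863, 0.6663, -0.722, 0.8058], [0.0215, -0.732, -0.681, 0.885], [0.0, 0.0, 0.0, 1.0]]}
wrist {'vertical_fov': 71.6883370492671, 'cx': 320.2081, 'cy': 203.149, 'T_tool_cam': [[0.0013, -0.9695, -0.2453, 0.0674], [1.0, 0.0013, -0.0001, 0.0001], [0.0005, -0.2453, 0.9695, -0.1376], [0.0, 0.0, 0.0, 1.0]]}
```

View pics/scene0.png

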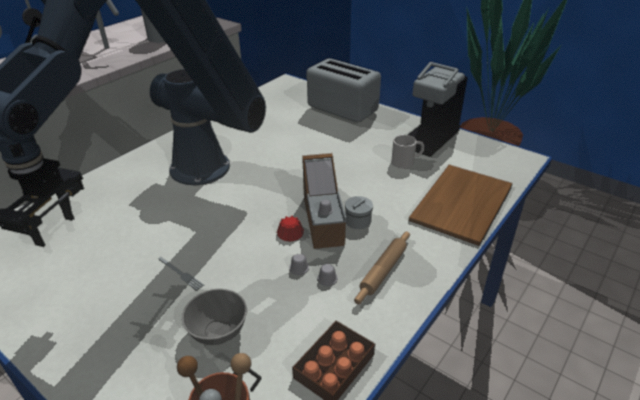

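View pics/side0.png

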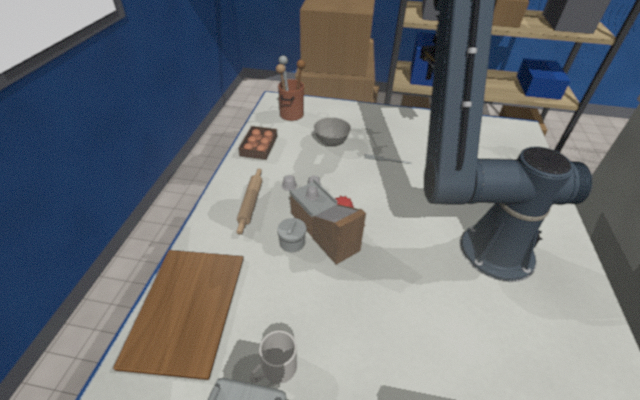

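The scene picture shows the caddy at about (323,200), with a pod on its shelf at (324,207). The open shelf end faces the camera, and the mould (290,229) and tin (358,212) stand beside it. The side picture shows the caddy at about (327,218). I'll enlarge both.

Run:
```python
import cv2,numpy as np
a=cv2.imread("pics/scene0.png")[145:265,275:355]; b=cv2.imread("pics/side0.png")[170:270,280:380]
a=cv2.resize(a,None,fx=5,fy=5,interpolation=cv2.INTER_CUBIC); b=cv2.resize(b,None,fx=4,fy=4,interpolation=cv2.INTER_CUBIC)
o=np.zeros((600,800,3),np.uint8); o[:,:400]=a; o[:400,400:]=b
cv2.imwrite("pics/crop1.png",cv2.convertScaleAbs(o,alpha=1.4))
```

```text
(no output)
```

View pics/crop1.png

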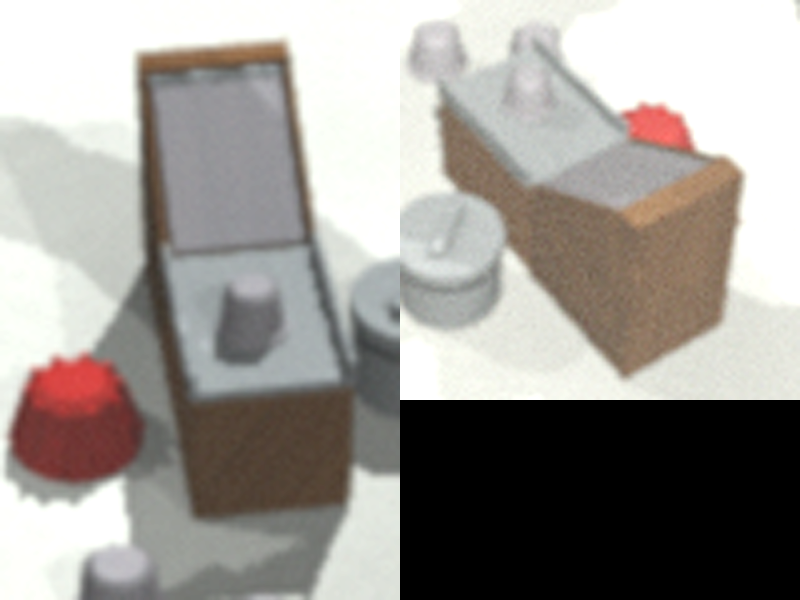

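```bash
cat > h.py <<'E'
import numpy as np
def f(c): return 200/np.tan(np.radians(c["vertical_fov"])/2)
def proj(c,T,P):
    p=(np.c_[P,np.ones(len(P))]@np.linalg.inv(T).T)[:,:3]
    return p[:,:2]/p[:,2:]*f(c)+[c["cx"],c["cy"]]
def ray(c,T,uv,z):
    d=T[:3,:3]@np.array([(uv[0]-c["cx"])/f(c),(uv[1]-c["cy"])/f(c),1]); o=T[:3,3]
    return o+d*(z-o[2])/d[2]
def cad(q,P):
    a=q[2];P=np.array(P,float); c,s=np.cos(a),np.sin(a)
    return np.c_[q[0]+c*P[:,0]-s*P[:,1],q[1]+s*P[:,0]+c*P[:,1],P[:,2]]
E
python3 - <<'E'
from h import *
import pickle
from scipy.optimize import least_squares
s,d=pickle.load(open("d0.pkl","rb"))
A=[((140,52),(.122,.046,.161)),((287,42),(.122,-.046,.161)),((195,516),(-.125,.046,0)),((348,500),(-.125,-.046,0))]
B=[((342,172),(.122,.046,.161)),((228,222),(.122,-.046,.161)),((228,376),(.122,-.046,0)),((322,322),(.122,.046,0))]
sc,sd=d["scene"],d["side"]
ua=np.array([a[0] for a in A])/5+[275,145]; ub=np.array([b[0] for b in B])/4+[280,170]
Pa=[a[1] for a in A];Pb=[b[1] for b in B]
r=lambda q:np.r_[(proj(sc,sc["world_from_camera"],cad(q,Pa))-ua).ravel(),(proj(sd,sd["world_from_camera"],cad(q,Pb))-ub).ravel()]
g=min((least_squares(r,[.6,-.1,a]) for a in np.arange(-3,3,1)),key=lambda g:g.cost)
q=g.x; print(q,np.degrees(q[2]),g.fun.round(1))
for c,uv in((sc,np.array([252,285])/5+[275,145]),(sd,np.array([132,66])/4+[280,170])):
    p=ray(c,c["world_from_camera"],uv,.125); a=q[2]; e=p[:2]-q[:2]
    print(p,e@[np.cos(a),np.sin(a)],e@[-np.sin(a),np.cos(a)])
for c,o in((sc,(290,229)),(sc,(358,210))): 
    p=ray(c,c["world_from_camera"],o,.04 if o[0]<300 else .07);e=p[:2]-q[:2];print("mould/tin",p,e@[np.cos(a),np.sin(a)],e@[-np.sin(a),np.cos(a)])
np.save("q.npy",q)
E
```

```text
[0.52230317 0.03039899 2.3698406 ] 135.78186477223733 [-1.6  0.1 -1.  -0.5 -0.7  1.5  0.6  1.3  0.   0.   1.3  1.8 -2.1  1.1
 -0.9  0.4]
[ 0.57221705 -0.021715    0.125     ] -0.07211666064150335 0.002540033689100487
[ 0.5683848 -0.0323837  0.125    ] -0.07681038608817706 0.01285876582362716
mould/tin [ 0.50036664 -0.09509073  0.04      ] -0.0717938357072715 0.1052355776861358
mould/tin [0.6272545  0.06145386 0.07      ] -0.0535601429575001 -0.09544891780610476
```

step_arm([
  [0.87,-0.67,-0.17,0,0,0,-0.65],
  [0.87,-0.67,-0.17,0,0,0,-0.65],
  [0.87,-0.67,-0.17,0,0,0,-0.65],
  [0.87,-0.67,-0.17,0,0,0,-0.65],
  [0.87,-0.67,-0.17,0,0,0,-0.65],
  [0.87,-0.67,-0.17,0,0,0,-0.65],
  [0.87,-0.67,-0.17,0,0,0,-0.65],
  [0.87,-0.67,-0.17,0,0,0,-0.65],
])

```text
time_s: 0.82
position: [0.3926, -0.3049, 0.2987]
tcp_rot: [[0.938, 0.347, -0.0], [0.347, -0.938, 0.0], [0.0, -0.0, -1.0]]
force: [1.1, -0.2, 0.1]
opening: 0.827
grasp_force: 0.0
```

step_arm([
  [0.88,-0.67,0,0,0,-0.57,-0.65],
  [0.88,-0.67,0,0,0,-0.57,-0.65],
  [0.88,-0.67,0,0,0,-0.57,-0.65],
  [0.88,-0.67,0,0,0,-0.57,-0.65],
  [0.88,-0.67,0,0,0,-0.57,-0.65],
  [0.88,-0.67,0,0,0,-0.57,-0.65],
  [0.88,-0.67,0,0,0,-0.57,-0.65],
  [0.88,-0.67,0,0,0,-0.57,-0.65],
])

```text
time_s: 1.48
position: [0.5704, -0.0245, 0.2983]
tcp_rot: [[0.695, 0.719, -0.0], [0.719, -0.695, 0.0], [-0.0, -0.0, -1.0]]
force: [0.3, -0.7, -0.2]
opening: 0.824
grasp_force: 0.0
```

step_arm([
  [0,0,0,0,0,0,-0.65],
  [0,0,0,0,0,0,-0.65],
  [0,0,0,0,0,0,-0.65],
  [0,0,0,0,0,0,-0.65],
])

```text
time_s: 1.82
position: [0.569, -0.0277, 0.2983]
tcp_rot: [[0.696, 0.718, -0.001], [0.718, -0.696, -0.0], [-0.001, -0.001, -1.0]]
force: [-0.1, -0.3, 1.4]
opening: 0.827
grasp_force: 0.0
```

Run:
```python
from rig import *
import cv2,numpy as np,pickle
s=read_state(); c=capture("wrist"); pickle.dump((s,c),open("d1.pkl","wb"))
print(s["position"],s["tcp_rot"],s["opening"],s["time_s"])
im=cv2.resize(c["image"][:,:,::-1],(800,500)); cv2.imwrite("pics/w1.png",cv2.convertScaleAbs(im,alpha=1.3))
```

```text
[ 0.56898217 -0.02771782  0.29826622] [[ 6.95854303e-01  7.18181935e-01 -1.22317362e-03]
 [ 7.18182294e-01 -6.95854982e-01 -1.94277278e-04]
 [-9.90677888e-04 -7.43272956e-04 -9.99999233e-01]] 0.8266727399458768 1.8167
```

View pics/w1.png

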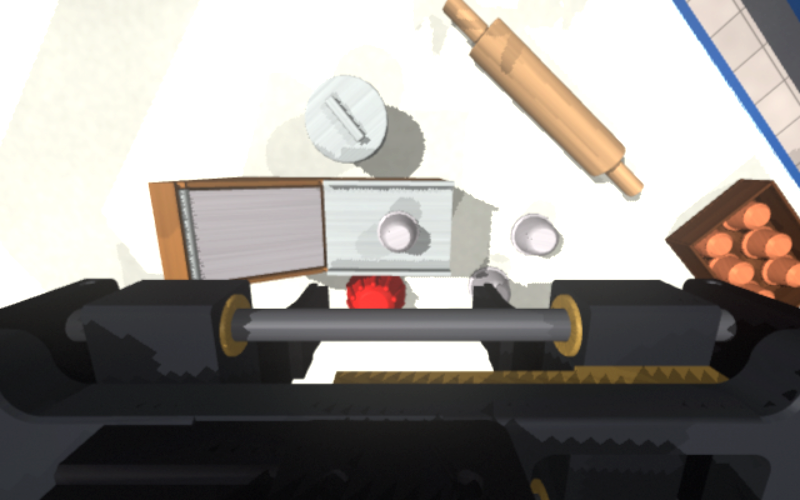

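Run:
```python
from h import *
import pickle
from scipy.optimize import least_squares
s,c=pickle.load(open("d1.pkl","rb"))
T=np.eye(4);T[:3,:3]=s["tcp_rot"];T[:3,3]=s["position"];T=T@c["T_tool_cam"]
A=[((453,181),(-.125,-.044,.107)),((450,274),(-.125,.044,.107)),((324,180),(0,-.044,.107)),((327,272),(0,.044,.107)),((150,183),(.122,-.046,.161)),((178,183),(.1,-.046,.161))]
u=np.array([a[0] for a in A])/1.25;P=[a[1] for a in A]
r=lambda q:(proj(c,T,cad(q,P))-u).ravel()
q=least_squares(r,np.load("q.npy")).x;print(q,np.degrees(q[2]),r(q).round(1))
a=q[2];X=np.array([np.cos(a),np.sin(a)]);Y=np.array([-X[1],X[0]])
for uv,z in(((397,228),.125),((398,233),.100)):
    e=ray(c,T,np.array(uv)/1.25,z)[:2]-q[:2];print("pod",e@X,e@Y)
t=s["position"][:2]-q[:2];print("tcp",t@X,t@Y, "tool y",np.degrees(np.arctan2(-s["tcp_rot"][1,1],-s["tcp_rot"][0,1])))
# drop edge pixel direct, tin far
for uv in((325,226),):
    e=ray(c,T,np.array(uv)/1.25,.095)[:2]-q[:2];print("edge",e@X,e@Y)
np.save("q.npy",q)
```

```text
[0.5225747  0.02963099 2.37289309] 135.9567591132711 [ 2.1  0.8  1.7 -1.3 -2.1  1.6 -0.5  0.3 -0.5 -0.5 -0.4 -0.5]
pod -0.07052203407686329 -0.00382199039852064
pod -0.07123532505351175 0.005559389580824945
tcp -0.07322735288741584 0.008960677239322775 tool y 135.90459726249654
edge 0.0014990759471468125 -0.0005313486778705656
```

Run:
```python
from h import *
import pickle,cv2
s,c=pickle.load(open("d1.pkl","rb"))
T=np.eye(4);T[:3,:3]=s["tcp_rot"];T[:3,3]=s["position"];T=T@c["T_tool_cam"]
q=np.load("q.npy")
im=cv2.resize(c["image"][135:235,245:375,::-1],None,fx=6,fy=6,interpolation=cv2.INTER_CUBIC)
th=np.linspace(0,2*np.pi,60)
for yy,col in((-.002,(0,255,0)),(.004,(0,0,255))):
  for R,z in((.021,.096),(.0155,.125)):
    p=proj(c,T,cad(q,np.c_[-.071+R*np.cos(th),yy+R*np.sin(th),z+0*th]))
    cv2.polylines(im,[np.int32((p-[245,135]+.5)*6)],1,col,1)
for P in([(-.125,-.042,.107),(0,-.042,.107)],[(-.125,.042,.107),(0,.042,.107)],[(-.125,-.042,.095),(-.125,.042,.095)],[(0,-.042,.095),(0,.042,.095)]):
    p=proj(c,T,cad(q,P)); cv2.polylines(im,[np.int32((p-[245,135]+.5)*6)],0,(255,0,0),1)
cv2.imwrite("pics/w1c.png",im)
```

```text
(no output)
```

View pics/w1c.png

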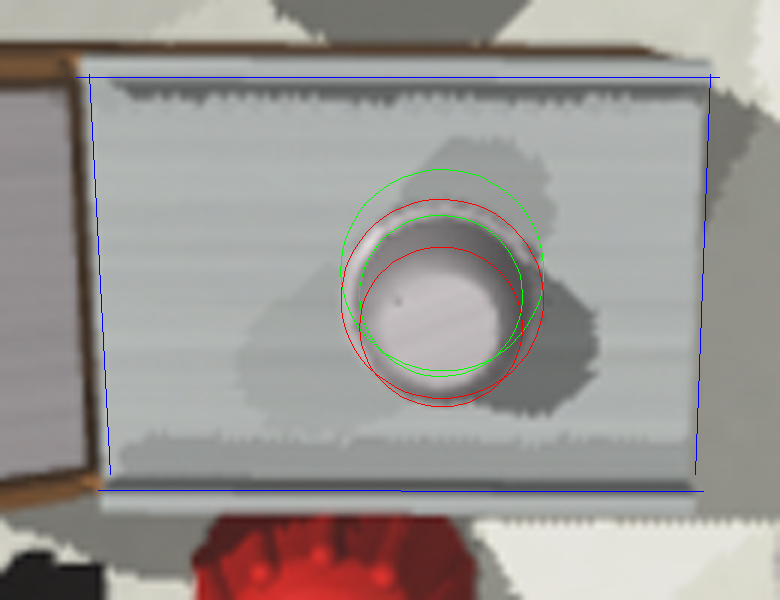

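The enlarged crop shows the pod's flange centred at about (442,303). That matches the red overlay, so the pod is at caddy x ≈ -72 and y ≈ +4 mm. The drop edge is at column 90. I'll shift 5 mm sideways and go down around the pod.

step_arm([
  [0.017,0,0.0,0,0,0,-0.65],
  [0.017,0,0.12,0,0,0,-0.65],
  [0.017,0,0.24,0,0,0,-0.65],
  [0.017,0,0.36,0,0,0,-0.65],
  [0.017,0,0.46,0,0,0,-0.65],
  [0.017,0,0.53,0,0,0,-0.65],
  [0.017,0,0.565,0,0,0,-0.65],
  [0.017,0,0.565,0,0,0,-0.65],
])

```text
time_s: 2.53
position: [0.5718, -0.0235, 0.1268]
tcp_rot: [[0.696, 0.718, -0.005], [0.718, -0.696, 0.001], [-0.003, -0.004, -1.0]]
force: [-1.3, -0.5, 0.4]
opening: 0.827
grasp_force: 0.0
```

Run:
```python
from rig import *
from h import *
import cv2
s=read_state(); q=np.load("q.npy");a=q[2];X=np.array([np.cos(a),np.sin(a)]);Y=np.array([-X[1],X[0]])
t=s["position"][:2]-q[:2];print(s["position"],t@X,t@Y,s["force"],s["opening"],s["time_s"])
o=np.zeros((520,800,3),np.uint8)
A=capture("scene")["image"][150:254,280:360,::-1];B=capture("side")["image"][150:250,280:360,::-1]
o[:,:400]=cv2.resize(A,(400,520),interpolation=2);o[:500,400:]=cv2.resize(B,(400,500),interpolation=2)
cv2.imwrite("pics/d.png",cv2.convertScaleAbs(o,alpha=1.5))
```

```text
[ 0.57181599 -0.02349176  0.12677272] -0.07232638616193704 0.003952853734588038 [-1.34684409 -0.53862703  0.3947451 ] 0.8270102530363314 2.5333
```

View pics/d.png

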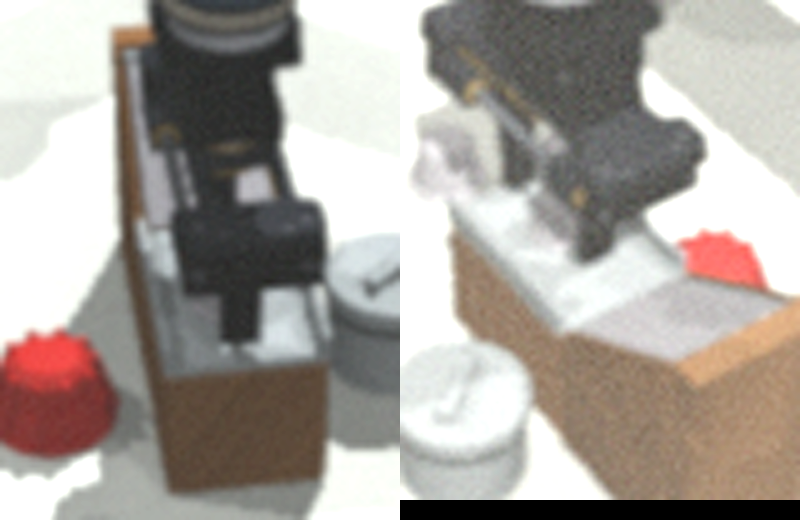

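The fingers straddle the pod with nothing touched. The scene half shows the rear finger at about (240,320), and the side half shows the front finger at about (595,240) with the flap still shut. Next is a slow push along caddy +x.

step_arm([
  [0,-0.02,-0.005,0,0,0,-0.65],
  [0,-0.04,-0.005,0,0,0,-0.65],
  [0,-0.06,-0.005,0,0,0,-0.65],
  [0,-0.08,-0.005,0,0,0,-0.65],
  [0,-0.1,-0.005,0,0,0,-0.65],
  [0,-0.12,-0.005,0,0,0,-0.65],
  [0,-0.14,-0.005,0,0,0,-0.65],
  [0,-0.16,-0.005,0,0,0,-0.65],
])

```text
time_s: 3.3
position: [0.5384, 0.0108, 0.1306]
tcp_rot: [[0.695, 0.719, 0.0], [0.719, -0.695, -0.0], [0.0, 0.0, -1.0]]
force: [0.1, -0.1, 0.6]
opening: 0.823
grasp_force: 0.2
```

Run:
```python
from rig import *
from h import *
import cv2
s=read_state(); q=np.load("q.npy");a=q[2];X=np.array([np.cos(a),np.sin(a)]);Y=np.array([-X[1],X[0]])
t=s["position"][:2]-q[:2];print(s["position"],t@X,t@Y,s["force"],s["opening"],s["time_s"])
o=np.zeros((520,800,3),np.uint8)
A=capture("scene")["image"][150:254,280:360,::-1];B=capture("side")["image"][150:250,280:360,::-1]
o[:,:400]=cv2.resize(A,(400,520),interpolation=2);o[:500,400:]=cv2.resize(B,(400,500),interpolation=2)
cv2.imwrite("pics/e.png",cv2.convertScaleAbs(o,alpha=1.5))
```

```text
[0.5383782  0.01083294 0.1306446 ] -0.024428221013145283 0.002525721307672206 [ 0.11090451 -0.10744627  0.57026682] 0.8227872258249292 3.3
```

View pics/e.png

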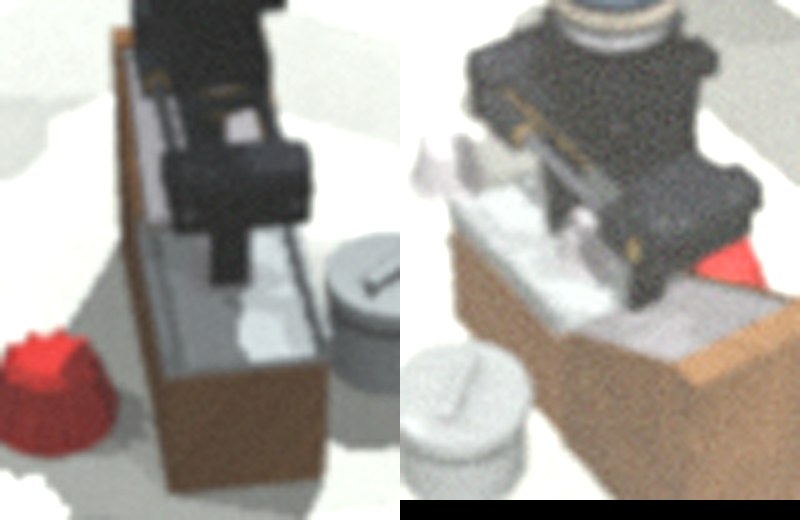

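The pod has moved with the rear finger (side half, about (580,240)), and the front finger is at the flap. The force is low, so I'll carry on.

step_arm([
  [0,-0.02,0,0,0,0,-0.65],
  [0,-0.04,0,0,0,0,-0.65],
  [0,-0.06,0,0,0,0,-0.65],
  [0,-0.08,0,0,0,0,-0.65],
  [0,-0.1,0,0,0,0,-0.65],
  [0,-0.12,0,0,0,0,-0.65],
  [0,-0.14,0,0,0,0,-0.65],
  [0,-0.16,0,0,0,0,-0.65],
])

```text
time_s: 4.07
position: [0.5042, 0.0439, 0.1306]
tcp_rot: [[0.695, 0.719, 0.001], [0.719, -0.695, -0.0], [0.0, 0.001, -1.0]]
force: [0.8, -1.4, 0.3]
opening: 0.823
grasp_force: 1.1
```

step_arm([
  [0,-0.01,0,0,0,0,-0.65],
  [0,-0.02,0,0,0,0,-0.65],
  [0,-0.02,0,0,0,0,-0.65],
  [0,-0.02,0,0,0,0,-0.65],
  [0,-0.02,0,0,0,0,-0.65],
])

```text
time_s: 4.48
position: [0.4999, 0.0479, 0.1306]
tcp_rot: [[0.695, 0.719, -0.0], [0.719, -0.695, 0.0], [-0.0, -0.0, -1.0]]
force: [1.0, -0.8, 2.3]
opening: 0.826
grasp_force: 1.1
```

Run:
```python
from rig import *
from h import *
import cv2
s=read_state(); q=np.load("q.npy");a=q[2];X=np.array([np.cos(a),np.sin(a)]);Y=np.array([-X[1],X[0]])
t=s["position"][:2]-q[:2];print(s["position"],t@X,t@Y,s["force"],s["opening"],s["time_s"])
o=np.zeros((520,800,3),np.uint8)
A=capture("scene")["image"][150:254,280:360,::-1];B=capture("side")["image"][150:250,280:360,::-1]
o[:,:400]=cv2.resize(A,(400,520),interpolation=2);o[:500,400:]=cv2.resize(B,(400,500),interpolation=2)
cv2.imwrite("pics/f.png",cv2.convertScaleAbs(o,alpha=1.5))
```

```text
[0.49993658 0.04791588 0.13064993] 0.028984299525953362 0.002594585514288133 [ 0.95923372 -0.83069858  2.26039767] 0.8263300648296353 4.4833
```

View pics/f.png

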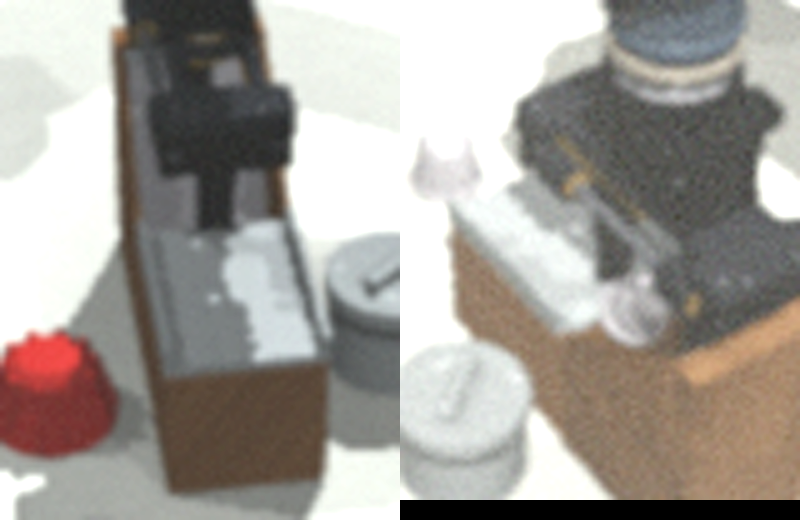

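Run:
```python
from rig import *
from h import *
import cv2
s=read_state(); q=np.load("q.npy");a=q[2];X=np.array([np.cos(a),np.sin(a)]);Y=np.array([-X[1],X[0]])
c=capture("side");w=capture("wrist")["image"]
for z in(.08,.095,.11,.125):
    e=ray(c,c["world_from_camera"],(327,211),z)[:2]-q[:2];print(z,e@X,e@Y)
acc=np.mean([capture("side")["image"].astype(float) for _ in range(6)],0).astype(np.uint8)
o=np.zeros((600,800,3),np.uint8)
o[:,:440]=cv2.resize(acc[185:245,305:349,::-1],(440,600),interpolation=2)
o[:300,440:]=cv2.resize(w[130:255,200:350,::-1],(360,300),interpolation=2)
S=capture("scene")["image"][155:205,290:350,::-1];o[300:,440:]=cv2.resize(S,(360,300),interpolation=2)
cv2.imwrite("pics/g.png",cv2.convertScaleAbs(o,alpha=1.3))
print(read_state()["force"],read_state()["time_s"])
```

```text
0.08 -0.0035762089473633427 0.014087539386089015
0.095 0.007992710962490105 0.0048280039194562975
0.11 0.019561630872343475 -0.0044315315471763405
0.125 0.031130550782196842 -0.013691067013809134
[ 0.87580746 -1.11301666  3.47069157] 5.0333
```

View pics/g.png

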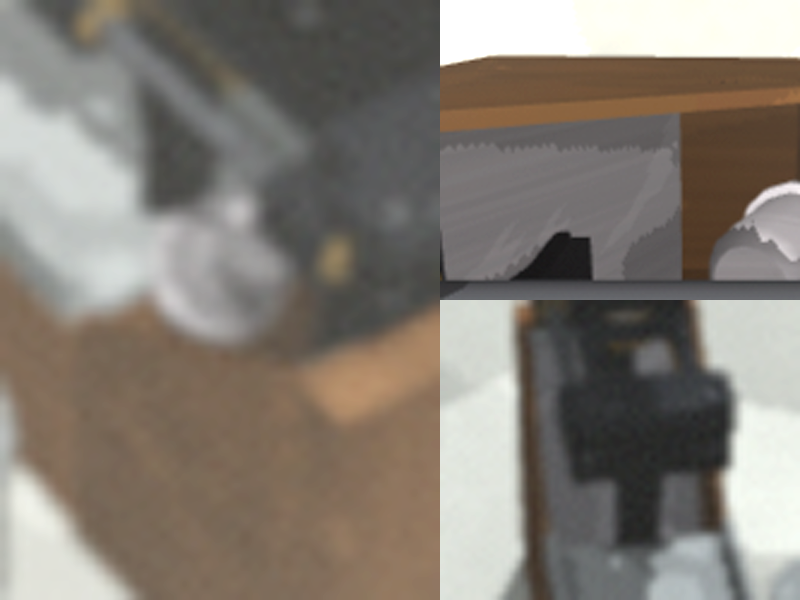

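The picture shows the pod tipped nose-down over the edge, with its flange at about (225,280) in the left panel. It hasn't dropped: its rim leans on the rear finger. The flap is well open. I'll bring the rear finger on about 10 mm while the front one stays in place.

step_arm([
  [0,-0.01,0,0,0,0,-0.6],
  [0,-0.02,0,0,0,0,-0.53],
  [0,-0.02,0,0,0,0,-0.47],
  [0,-0.02,0,0,0,0,-0.47],
  [0,-0.02,0,0,0,0,-0.47],
  [0,-0.02,0,0,0,0,-0.47],
])

```text
time_s: 5.53
position: [0.4955, 0.0521, 0.1306]
tcp_rot: [[0.695, 0.719, -0.0], [0.719, -0.695, 0.0], [-0.0, -0.0, -1.0]]
force: [0.8, -1.7, 2.0]
opening: 0.736
grasp_force: 1.0
```

```bash
cat > chk.py <<'E'
from rig import *
from h import *
import cv2
s=read_state(); q=np.load("q.npy");a=q[2];X=np.array([np.cos(a),np.sin(a)])
print((s["position"][:2]-q[:2])@X,s["force"],s["opening"],s["time_s"])
acc=np.mean([capture("side")["image"].astype(float) for _ in range(3)],0)
np.save("side_last.npy",acc)
# patch where the pod hangs: 3x averaged grid of brightness/colour
p=acc[203:221,317:337]
print(cv2.resize(p.mean(2),(10,9),interpolation=cv2.INTER_AREA).astype(int))
print(cv2.resize(p[:,:,0]-p[:,:,2],(10,9),interpolation=cv2.INTER_AREA).astype(int))
E
python3 chk.py
```

```text
0.035051971459338985 [ 0.8192718  -1.6592263   1.96053325] 0.7364396721862755 5.5333
[[156 123  75  58  60  70  93  76  67  66]
 [164 147  81  57  62  93 104  74  64  66]
 [158 153 108  79  98 137 105  66  61  65]
 [150 149 146 138 104  92  77  64  61  61]
 [157 151 140 121  86  69  69  67  63  61]
 [147 126 107  91  75  71  68  67  66  64]
 [104  92  89  90  80  68  66  66  68  66]
 [ 82  85  87  89  86  71  68  68  67  66]
 [ 76  79  80  82  84  76  71  70  69  69]]
[[-1  0  0  2  2  1  0  0  0  0]
 [-1 -2  1  3  1  0  0  0  0  0]
 [-1 -2  0  0  0 -2  0  1  0  0]
 [-1 -2 -1 -2  1  6 13 12  3  0]
 [-2 -1  0  7 14 18 19 17 11  3]
 [ 0 10 27 35 24 19 18 17 17 11]
 [25 37 40 41 31 19 18 18 16 15]
 [30 35 36 39 37 21 16 16 17 15]
 [25 27 28 32 33 26 22 20 17 14]]
```

Run:
```python
from rig import *
import numpy as np,cv2
w=capture("wrist")["image"].astype(float);p=w[180:247,260:400]
np.save("w_last.npy",w)
f=lambda x:cv2.resize(x,(20,12),interpolation=cv2.INTER_AREA).astype(int)
print(f(p.mean(2)));print(f(p[:,:,0]-p[:,:,2]))
```

```text
[[ 73  73  73  73  73  73  57  51  51  50  50  50  51  50  49  62 152 162
  158 160]
 [ 73  73  72  71  70  73  56  49  49  51  53  55  62  56  48  72 175 184
  164 163]
 [ 84  85  81  83  81  85  55  49  55  73  75  75  77  58  53  78 177 177
  162 162]
 [ 88  88  88  88  89  88  55  47  67  79  79  80  78  57  60  79 185 171
  166 166]
 [ 89  88  88  87  90  87  57  47  73  81  81  97 125  56  69  82 185 167
  166 166]
 [ 87  87  87  87  89  87  58  46  73  81  84 179 153  55  69  84 173 163
  162 162]
 [ 87  87  87  88  87  87  59  46  67  77  81 163 139  53  67  89 169 161
  161 164]
 [ 87  88  88  87  87  87  57  45  53  70  74 131 125  50  67  92 168 162
  161 173]
 [ 69  83  87  87  87  86  56  44  44  46  52  74 106  48  51  87 137  89
  108 164]
 [ 22  67  87  87  86  85  56  44  44  44  44  45  51  43  40  76  40  30
   46 112]
 [ 22  65  87  85  86  81  53  45  45  45  45  46  46  41  39  62  32  29
   27  80]
 [ 23  62  83  84  82  69  47  39  39  39  40  40  41  39  39  62  28  28
   28  31]]
[[10  6  2  2  2  2 27 33 32 31 30 30 30 28 26 36  0 -1 -1 -2]
 [ 2  2  2  2  2  2 24 31 31 28 25 22 15 16 26 44 -2 -2 -2 -2]
 [ 2  2  2  2  2  2 25 33 26  3  2  2  2 12 32 48 -2 -2 -2 -2]
 [ 2  2  2  2  2  2 25 33 12  2  2  2  2 12 42 44 -1 -2 -2 -2]
 [ 2  2  1  1  2  2 25 34  7  2  2  2  3 12 52 42 -2 -2 -2 -2]
 [ 1  2  2  2  2  1 26 33  6  2  2  3  3 15 52 41 -2 -2 -2 -2]
 [ 2  2  1  2  1  1 27 34  9  2  2  3  3 17 51 40 -2 -2 -2 -2]
 [ 1  2  2  2  1  2 24 34 22  3  2  2  2 19 52 37 -2 -2 -2 -2]
 [ 1  2  1  1  1  2 24 33 33 30 22 13  3 25 36 24 -2 -1 -1 -1]
 [ 0  1  1  1  2  2 24 33 33 33 32 32 24 28 24 15  0  0  0 -1]
 [ 0  1  1  2  2  1 25 34 34 34 34 34 33 27 24 14  0  0  0  0]
 [ 0  1  1  1  1  1 18 25 26 25 26 26 26 23 22 11  0  0  0  0]]
```

The wrist view shows the grey pod lying on the brown well floor, past the edge. Now I'll draw back and lift away.

step_arm([
  [0,0.035,0,0,0,0,-0.47],
  [0,0.07,0,0,0,0,-0.47],
  [0,0.105,0,0,0,0,-0.47],
  [0,0.14,0,0,0,0,-0.47],
  [0,0.175,0,0,0,0,-0.47],
  [0,0.21,0,0,0,0,-0.47],
  [0,0.245,0,0,0,0,-0.47],
  [0,0.29,0,0,0,0,-0.47],
])

```text
time_s: 6.4
position: [0.5583, -0.009, 0.1302]
tcp_rot: [[0.695, 0.719, -0.001], [0.719, -0.695, 0.0], [-0.001, -0.001, -1.0]]
force: [-1.0, 0.1, 0.1]
opening: 0.74
grasp_force: 0.0
```

step_arm([
  [0,0.02,0,0,0,0,-0.47],
  [0,0.02,-0.1,0,0,0,-0.47],
  [0,0.02,-0.2,0,0,0,-0.47],
  [0,0.02,-0.32,0,0,0,-0.47],
  [0,0.02,-0.44,0,0,0,-0.47],
  [0,0.02,-0.56,0,0,0,-0.47],
  [0,0.02,-0.6,0,0,0,-0.47],
  [0,0.02,-0.6,0,0,0,-0.47],
])

```text
time_s: 7.07
position: [0.5649, -0.0132, 0.315]
tcp_rot: [[0.695, 0.719, 0.009], [0.719, -0.695, -0.002], [0.005, 0.008, -1.0]]
force: [1.0, 0.1, 0.2]
opening: 0.735
grasp_force: 0.0
```

Run:
```python
from rig import *
import cv2,numpy as np
s=read_state();print(s["position"],s["force"],s["time_s"])
o=np.zeros((560,800,3),np.uint8)
o[:280,:448]=cv2.resize(capture("wrist")["image"][:,:,::-1],(448,280))
o[280:,:448]=cv2.resize(capture("side")["image"][150:270,250:442,::-1],(448,280))
o[:,448:]=cv2.resize(capture("scene")["image"][140:300,270:371,::-1],(352,560))
cv2.imwrite("pics/z.png",cv2.convertScaleAbs(o,alpha=1.3))
```

```text
[ 0.56486063 -0.01316987  0.3150046 ] [0.97181804 0.05821181 0.21197176] 7.0667
```

View pics/z.png

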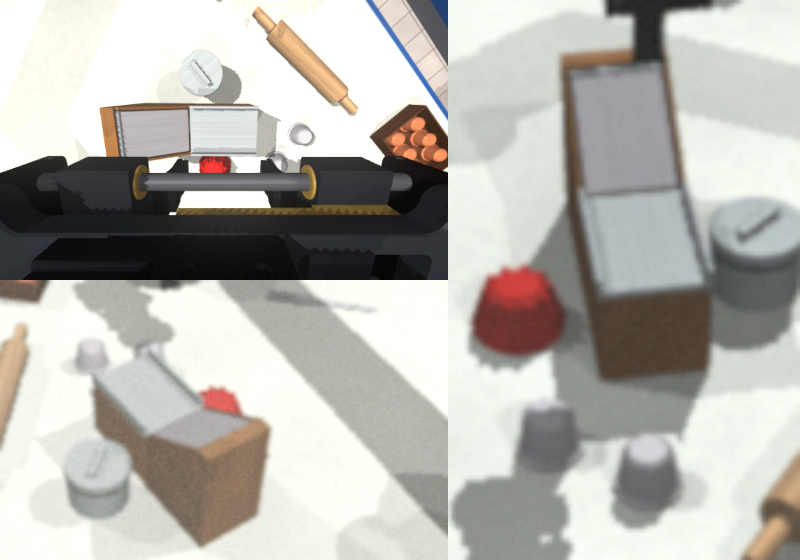

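The last picture shows the shelf empty, the flap shut (about (620,125) in the right panel), and the mould, tin and the other two pods still in place.

step_arm([
  [0,0,0,0,0,0,-0.47],
  [0,0,0,0,0,0,-0.47],
  [0,0,0,0,0,0,-0.47],
  [0,0,0,0,0,0,-0.47],
  [0,0,0,0,0,0,-0.47],
  [0,0,0,0,0,0,-0.47],
])

```text
time_s: 7.72
position: [0.5625, -0.0126, 0.3102]
tcp_rot: [[0.695, 0.719, -0.001], [0.719, -0.695, 0.0], [-0.0, -0.001, -1.0]]
force: [0.4, -0.2, 0.6]
opening: 0.736
grasp_force: 0.0
```

```bash
python3 -c "
from rig import *
print(hand_in())"
```

```text
the job is handed in; nothing more can be done
None
```

The pod dropped into the caddy with the front finger holding the flap open, the flap swung shut behind it, nothing else visibly moved, and I handed the job in at about 7.7 s; the pod briefly caught tipped at the edge and needed about 10 mm more push.

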